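# Find the socket switch left on and flip it off

## Robot

A 6-joint arm with a two-finger parallel gripper is mounted at the origin on the work surface. World frame = base frame: x ahead of the robot, y to its left, z up, the work surface at z = 0. Lengths are in m, angles in degrees, forces in N, time in s.
With the tool pointing down it reaches from about 0.35 to 0.875 m from the base axis. Payload 4.2 kg.
Tool frame: the origin (TCP) lies on the centre line of the jaws, within the pads' length; the fingertips stand 19 mm ahead of it and the grasp point (between the pads) is the TCP; x points along the fingers, y is the direction in which the jaws open and shut, and the axes are right-handed (so a half turn about x gives the same grasp; the last joint's range is limited). The gripper opens to 87 mm and grips with 3 to 60 N. Pads are 19 mm wide; open, the fingers measure 117 mm over their backs; the gripper's body (75 mm by 190 mm) begins 51 mm behind the grasp point.
Start: joints at [83.171, 22.042, 0.453, 0, -68.411, -14.817], TCP at [0.231, 0.581, 0.242] pointing down, gripper open.
Joint ranges: [-179.83, 179.83], [-69.29, 118.12], [-61.27, 80.66], [-181.25, 117.63], [-171.15, -9.14], [-177.46, 177.46]. Speed limits (degrees/s): [159.86, 159.86, 180, 180, 180, 180].

## Interface

Orientations are given as a 3x3 rotation matrix whose columns are the frame's x, y, z axes.
In Python, from station import r, viewer, job, spotter gives the robot as it stands.
- The arm moves only by the tool play_rows, never from a script. Its argument "commands" is a list of rows, each an object of numbers: "fingers": the gripper command: -1 is fully open, 1 is shut, values between are in proportion; "tx", "ty", "tz": the shift along the tool's x, y, z normalised to -1 to 1, where 1 is 750 mm; "ax", "ay", "az": the turn, a rotation vector about the tool's x, y, z normalised to -1 to 1, where 1 is pi rad. In form: [{"fingers": .., "tx": .., "ty": .., "tz": .., "ax": .., "ay": .., "az": ..}, ...]. A call has 1 to 5 rows; each row is the pose to reach, as a shift and turn from the pose commanded when the call began, along the tool's axes at that moment, turning the shorter way round; what a row does not reach only later rows make up. A row lasts 1/12 s, in which the tool goes at most 41.7 mm and 7.16 degrees, less where a joint would pass 70% of its speed; a pose out of reach is approached as far as the arm can. A call with a number of a shift or a turn outside -1 to 1 is refused whole. A call with a gripper value outside its range is refused whole. The fingers move at their own pace and stop on an object; the grip force is fixed at half the most. Time passes only in rows, so rows that repeat a pose let the fingers close. It gives the time, the measured TCP pose, the force and the opening at its end, in the units of the state.
- r.sense(): the state, without advancing time (a new reading comes with each control period).
- viewer.capture(name): name is "scene" or "top" or "wrist"; returns a dict with "image" (480x640x3 uint8, red, green, blue), "fx", "fy", "cx", "cy" (pixels), "dist" ([k1, k2, p1, p2, k3] as OpenCV has them; the pictures are not rectified), "R" (3x3) and "t" (3): a world point X has camera coordinates R X + t; the wrist camera has in their place "mount" (4x4, takes a point from camera to tool coordinates, whose origin is the TCP and whose axes are the tool frame's). Camera axes: x right, y down, z forward; pixel columns grow to the right and rows downward; lengths in m; the calibration is good to about 2 mm. A picture is of the moment at which its call begins: read the wrist's pose just before it. There is no depth.
- job.finish_job(): hands the job in, once; it reports no verdict.
Trained networks look in a picture, given as the dict that the camera call returned (one of the last four; its "shot" number tells which), for a name from the list of things; names that differ only in an ending like _2 or _b are one class to them, and where a whole thing is asked for, a point or a joint stands for the part that bears it (a point fixed in the world has none). Each returns a list of dicts, best first, with "score" (0 to 1); they miss things now and then, are a little off and sometimes report something else, mostly with a low value. They report only what shows in the picture. A call takes as long as a camera call.
- spotter.find_in(name, picture): "uv" ([column, row] in pixels, amid what is visible of it).
- spotter.silhouettes(name, picture): "region" (480x640 bool, what is visible of it) and "uv" ([column, row] in pixels, amid what is visible of it).
The state is a dict: "time_s": time; "joints": joint angles; "joint_velocities": joint speeds; "effort": joint torques, N m; "tcp_pos": TCP position; "ee_rot": TCP orientation; "wrist_force": force on the tool from outside, world axes, zero at the start; "moment": the same for the moment, N m; "gripper_width": opening from 0.0 (shut) to 1.0 (fully open).
Only numpy, scipy, OpenCV 4.12 (cv2) and the standard library are available. Lean on these libraries where they do the work, as an engineer would, in place of code of your own. Each camera call takes 0.05 s, during which the arm holds its last target. There are 200 camera calls.

## Task

One of the four identical rocker keys on the bench power box has been left on: its near half (the robot's side) is latched down, while on the other three the near half is up. Check all four first: with a fingertip tap each key lightly, one after the other from the robot's left end of the row to its right end, too lightly to switch any of them; then release the latched one by pressing its raised far half, so that all four are off. Leave the plugs on the box and everything around it where they are, and pick nothing up.

Things in the scene. Friction and masses are not known exactly. Their poses are not given: they have to be found in the camera images.
- power_box: grey bench power box screwed to the bench, 166 (x) by 324 (y) by 52 mm high, flat deck with four sockets. Origin at the centre of its underside, on the bench; x points away from the robot, y along the row to the robot's left, z up. Key axes at x = -44 mm and y = +90, +30, -30, -90 mm, each key in front of its socket (x = +38 mm); bezels 3 mm above the deck
- key_a: one of four identical white rocker keys, 52 mm long (x) by 30 mm wide; which place in the row it holds varies. It tips 9 degrees either way about its origin, the axis across its middle 55 mm above the bench, and snaps over past the middle. Latched on: near half down and level, 60 mm above the bench, far half rising to 68 mm at its end. Off: the other way round
- key_b: one of four identical white rocker keys, 52 mm long (x) by 30 mm wide; which place in the row it holds varies. It tips 9 degrees either way about its origin, the axis across its middle 55 mm above the bench, and snaps over past the middle. Latched on: near half down and level, 60 mm above the bench, far half rising to 68 mm at its end. Off: the other way round
- key_c: one of four identical white rocker keys, 52 mm long (x) by 30 mm wide; which place in the row it holds varies. It tips 9 degrees either way about its origin, the axis across its middle 55 mm above the bench, and snaps over past the middle. Latched on: near half down and level, 60 mm above the bench, far half rising to 68 mm at its end. Off: the other way round
- key_d: one of four identical white rocker keys, 52 mm long (x) by 30 mm wide; which place in the row it holds varies. It tips 9 degrees either way about its origin, the axis across its middle 55 mm above the bench, and snaps over past the middle. Latched on: near half down and level, 60 mm above the bench, far half rising to 68 mm at its end. Off: the other way round
- near_a (a point): the middle of the near half's face of key_a, 17 mm along the face from the key's middle, on the robot's side: 60 mm above the bench when that half is down (key latched on), 65 mm when it is up (off). To start a raised half over takes about 6 N at this middle, 4 N at its outer end; under 3.5 N moves nothing. The far half is the mirror image
- near_b (a point): the middle of the near half's face of key_b, 17 mm along the face from the key's middle, on the robot's side: 60 mm above the bench when that half is down (key latched on), 65 mm when it is up (off). To start a raised half over takes about 6 N at this middle, 4 N at its outer end; under 3.5 N moves nothing. The far half is the mirror image
- near_c (a point): the middle of the near half's face of key_c, 17 mm along the face from the key's middle, on the robot's side: 60 mm above the bench when that half is down (key latched on), 65 mm when it is up (off). To start a raised half over takes about 6 N at this middle, 4 N at its outer end; under 3.5 N moves nothing. The far half is the mirror image
- near_d (a point): the middle of the near half's face of key_d, 17 mm along the face from the key's middle, on the robot's side: 60 mm above the bench when that half is down (key latched on), 65 mm when it is up (off). To start a raised half over takes about 6 N at this middle, 4 N at its outer end; under 3.5 N moves nothing. The far half is the mirror image
- charger: bystander: white plug-in charger block, 48 x 46 mm, 38 mm high, standing loose on one of the box's sockets. Origin at the centre of its underside
- adaptor: bystander: black round plug adaptor, diameter 50 mm, 36 mm high, standing loose on another socket. Origin at the centre of its underside
- nippers: bystander: end-cutting nippers, 190 x 75 mm, 18 mm high, lying on the bench between the box and the robot. Origin underneath near the pivot, x towards the jaws
- tape: bystander: yellow tape measure, 36 x 68 mm, 64 mm high, standing on the bench between the box and the robot. Origin at the centre of its underside
- hammer: bystander: hammer with a yellow handle, 290 mm long, lying to the left of the box. Origin underneath, x towards the head
- tumbler: bystander: clear tumbler, diameter 72 mm, 95 mm high, standing to the right of the box. Origin at the centre of its underside
- driver: bystander: screwdriver, 190 mm long, lying on the bench behind the box. Origin underneath, x towards the tip

How it is judged (in metres and radians):
On the way, in this order (a step that is already met when the one before it is completed fails the run):
1. the fingers touch the leftmost key (((y of key_a in the frame of power_box between 0.06 and 0.12 m and contact force between the fingers and key_a above 0.3 N) or (y of key_b in the frame of power_box between 0.06 and 0.12 m and contact force between the fingers and key_b above 0.3 N) or (y of key_c in the frame of power_box between 0.06 and 0.12 m and contact force between the fingers and key_c above 0.3 N) or (y of key_d in the frame of power_box between 0.06 and 0.12 m and contact force between the fingers and key_d above 0.3 N))), for 0.04 s.
2. the fingers touch the second key (((y of key_a in the frame of power_box between 0 and 0.06 m and contact force between the fingers and key_a above 0.3 N) or (y of key_b in the frame of power_box between 0 and 0.06 m and contact force between the fingers and key_b above 0.3 N) or (y of key_c in the frame of power_box between 0 and 0.06 m and contact force between the fingers and key_c above 0.3 N) or (y of key_d in the frame of power_box between 0 and 0.06 m and contact force between the fingers and key_d above 0.3 N))), for 0.04 s.
3. the fingers touch the third key (((y of key_a in the frame of power_box between -0.06 and 0 m and contact force between the fingers and key_a above 0.3 N) or (y of key_b in the frame of power_box between -0.06 and 0 m and contact force between the fingers and key_b above 0.3 N) or (y of key_c in the frame of power_box between -0.06 and 0 m and contact force between the fingers and key_c above 0.3 N) or (y of key_d in the frame of power_box between -0.06 and 0 m and contact force between the fingers and key_d above 0.3 N))), for 0.04 s.
4. the fingers touch the rightmost key (((y of key_a in the frame of power_box between -0.12 and -0.06 m and contact force between the fingers and key_a above 0.3 N) or (y of key_b in the frame of power_box between -0.12 and -0.06 m and contact force between the fingers and key_b above 0.3 N) or (y of key_c in the frame of power_box between -0.12 and -0.06 m and contact force between the fingers and key_c above 0.3 N) or (y of key_d in the frame of power_box between -0.12 and -0.06 m and contact force between the fingers and key_d above 0.3 N))), for 0.04 s.
5. the latched key has been released: the near halves of all four keys are up (z of each of near_a, near_b, near_c, near_d in the frame of power_box above 0.0642 m), for 0.2 s.
At the end, for the whole second after the job is handed in: the near half of every key is up (all four off), its middle within about 1 mm of its raised height, and every bystander is within 20 mm of where it was (all of step 5 and distance of each of charger, adaptor, nippers, tape, hammer, tumbler, driver from where it was at the start of the episode below 0.02 m); the robot touches nothing.
It fails at once if another key is tipped past its middle (switched on) while one is still latched on (z of each of near_a, near_b in the frame of power_box below 0.062 m or z of each of near_a, near_c in the frame of power_box below 0.062 m or z of each of near_a, near_d in the frame of power_box below 0.062 m or z of each of near_b, near_c in the frame of power_box below 0.062 m or z of each of near_b, near_d in the frame of power_box below 0.062 m or z of each of near_c, near_d in the frame of power_box below 0.062 m).
It fails at once if a bystander is lifted, carried or shoved more than 20 mm (distance of any of charger, adaptor, nippers, tape, hammer, tumbler, driver from where it was at the start of the episode above 0.02 m).
It also fails if it takes over 48 s, if anything falls off the work surface, if the arm or the gripper's body presses on something with over 40 N, if the wrist force passes 120 N, or if a joint passes its speed limit or range.

## Working session

There is one attempt and no reset: what is moved stays moved. The work goes in short steps, Python scripts to look and compute and a tool call to move; the robot and the scene stay as the last step left them, time stands still between calls to the robot, and variables do not carry over. Pictures are saved under pics/ and viewed, about 8 in all and at most 12, crops included, and the job is handed in when it is done.

Besides the shell and the picture viewer there is one more tool, called after ">>>" as name(argument=value, ...) on one line, values as JSON. play_rows: Moves the arm, as the interface text tells. Its arguments: {"type":"object","properties":{"commands":{"type":"array"}},"required":["commands"]}

```bash
mkdir -p pics; ls; cat > h.py <<'E'
import numpy as np, cv2
from station import r, viewer, job, spotter
def ray(p,uv):
    K=np.array([[p['fx'],0,p['cx']],[0,p['fy'],p['cy']],[0,0,1.]])
    n=cv2.undistortPoints(np.array([[uv]],float),K,np.array(p['dist'],float))[0,0]
    R=np.array(p['R']);t=np.array(p['t']).ravel()
    return -R.T@t, R.T@np.array([n[0],n[1],1.])
def at(p,uv,z):
    c,d=ray(p,uv); return c+d*(z-c[2])/d[2]
def proj(p,X):
    K=np.array([[p['fx'],0,p['cx']],[0,p['fy'],p['cy']],[0,0,1.]])
    return cv2.projectPoints(np.array(X,float).reshape(-1,1,3),cv2.Rodrigues(np.array(p['R']))[0],np.array(p['t'],float),K,np.array(p['dist'],float))[0][:,0]
def save(p,n): cv2.imwrite('pics/'+n,p['image'][:,:,::-1])
E
python3 - <<'E'
from h import *
for c in ['top','scene']:
    p=viewer.capture(c); save(p,c+'.png')
    for n,z in [('power_box',.052),('key_a',.06),('near_a',.06),('charger',.09),('adaptor',.088),('tape',.064),('nippers',.01)]:
        for d in spotter.find_in(n,p)[:5]:
            print(c,n,round(d['score'],2),np.round(d['uv']),at(p,d['uv'],z).round(3))
s=r.sense();print(s)
E
```

```text
pics
top power_box 0.81 [346. 218.] [0.596 0.014 0.052]
top power_box 0.55 [332. 244.] [0.543 0.044 0.052]
top key_a 0.93 [389. 252.] [ 0.524 -0.073  0.06 ]
top key_a 0.88 [362. 248.] [ 0.532 -0.017  0.06 ]
top key_a 0.88 [303. 242.] [0.547 0.103 0.06 ]
top key_a 0.77 [333. 244.] [0.543 0.042 0.06 ]
top near_a 0.92 [330. 245.] [0.541 0.049 0.06 ]
top near_a 0.87 [392. 254.] [ 0.52  -0.079  0.06 ]
top near_a 0.77 [304. 242.] [0.548 0.101 0.06 ]
top near_a 0.66 [358. 250.] [ 0.529 -0.009  0.06 ]
top charger 0.9 [396. 212.] [ 0.602 -0.086  0.09 ]
top tape 0.59 [386. 304.] [ 0.416 -0.063  0.064]
top nippers 0.76 [312. 295.] [0.437 0.088 0.01 ]
scene power_box 0.78 [309. 267.] [0.622 0.068 0.052]
scene power_box 0.39 [264. 218.] [ 0.51  -0.089  0.052]
scene key_a 0.89 [313. 240.] [0.549 0.047 0.06 ]
scene key_a 0.75 [266. 218.] [ 0.516 -0.082  0.06 ]
scene key_a 0.74 [290. 231.] [ 0.541 -0.01   0.06 ]
scene key_a 0.57 [337. 246.] [0.552 0.101 0.06 ]
scene near_a 0.84 [336. 244.] [0.546 0.096 0.06 ]
scene near_a 0.81 [260. 219.] [ 0.524 -0.092  0.06 ]
scene near_a 0.65 [316. 237.] [0.538 0
[... 416 characters left out ...]
2449e-05,
       -6.84117519e+01, -1.48166428e+01]), 'joint_velocities': array([ 0.0181982 ,  0.0171808 , -0.06117682,  0.10485673, -0.07761689,
       -0.04015927]), 'effort': array([ 2.94164829e-05, -3.90406179e+01,  1.87617981e+01,  4.22428831e+00,
        1.57092878e-02, -6.82016193e-06]), 'tcp_pos': array([0.23051015, 0.58090865, 0.24158807]), 'ee_rot': array([[ 5.98641665e-06, -3.68866432e-01, -9.29482413e-01],
       [ 4.86178373e-05, -9.29482411e-01,  3.68866432e-01],
       [-9.99999999e-01, -4.73976129e-05,  1.23692192e-05]]), 'wrist_force': array([-0.63031921, -0.3228734 ,  0.0326596 ]), 'moment': array([-0.01022051, -0.03870246, -0.07191811]), 'gripper_width': 0.9997118749389344}
```

```bash
python3 - <<'E'
import cv2,numpy as np
a=cv2.imread('pics/top.png')[185:325,260:450];b=cv2.imread('pics/scene.png')[180:300,200:400]
a=cv2.resize(a,(760,560),interpolation=2);b=cv2.resize(b,(800,480),interpolation=2)
cv2.imwrite('pics/ta.png',a);cv2.imwrite('pics/sb.png',b)
E
```

```text
(no output)
```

View pics/ta.png

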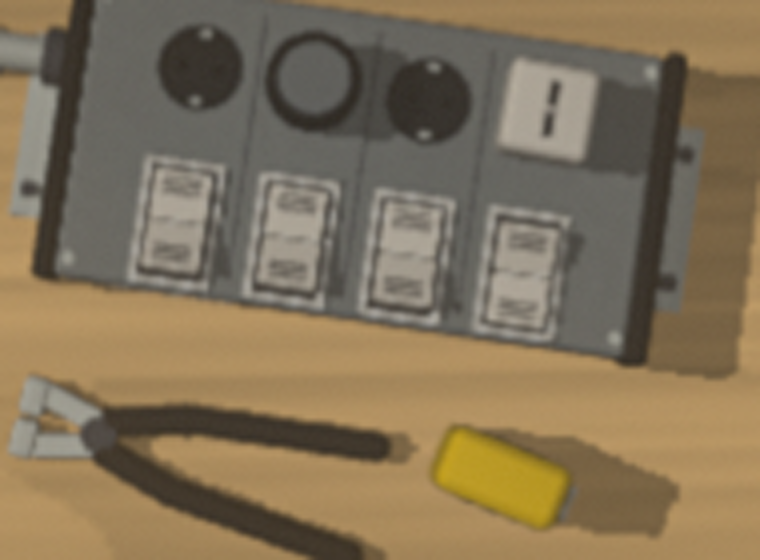

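View pics/sb.png

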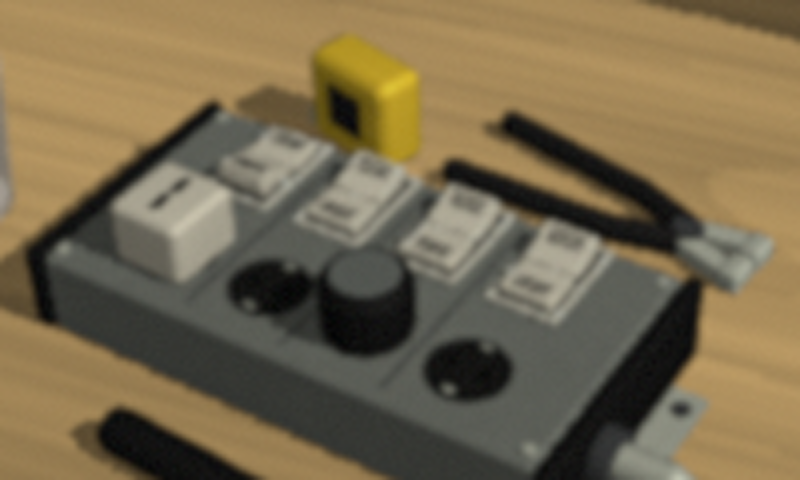

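Latched key: the rightmost. In the scene view its far half is raised (crop ~(255,170)), while the near halves of the other three are up. In the top crop the key centres are at about (177,225), (292,243), (406,258) and (522,275). I'll tap only the halves that are already down, so no tap can switch a key.

```bash
cat >> h.py <<'E'
def shift(target,yaw=None):
    """normalised tool-frame shift to a world TCP; base = measured pose"""
    s=r.sense(); R=np.array(s['ee_rot']); return (R.T@(np.array(target)-s['tcp_pos'])/.75).round(4)
E
python3 - <<'E'
from h import *
p=viewer.capture('top')
c=np.array([[177,225],[292,243],[406,258],[522,275]],float); uv=(c+.5)/4-.5+[260,185]
X=np.array([at(p,u,.057) for u in uv])[:,:2]; print(X.round(4))
M=np.array([[-.044,y] for y in (.09,.03,-.03,-.09)])
a=M-M.mean(0);b=X-X.mean(0)
th=np.arctan2((a[:,0]*b[:,1]-a[:,1]*b[:,0]).sum(),(a*b).sum())
R=np.array([[np.cos(th),-np.sin(th)],[np.sin(th),np.cos(th)]]); t=X.mean(0)-R@M.mean(0)
print('yaw',np.degrees(th),'t',t,'res',(M@R.T+t-X).round(4))
np.savez('box.npz',R=R,t=t)
ty=np.degrees(np.arctan2(*( -R[:,1])[::-1])); cur=-111.647
print('turn ax',-(ty-cur)/180)
P=R@[-.044,.09]+t; print(P, shift([*P,.2]))
E
```

```text
[[ 0.5501  0.1017]
 [ 0.5396  0.0426]
 [ 0.5307 -0.0161]
 [ 0.5207 -0.0758]]
yaw -9.315883762685758 t [0.5787216  0.00597772] res [[-0.0002  0.0002]
 [ 0.0005  0.0001]
 [-0.0003 -0.0004]
 [-0.      0.0001]]
turn ax -0.0685062013184125
[0.54987088 0.10191331] [ 0.0554  0.4365 -0.6314]
```

>>> play_rows(commands=[{"fingers":1,"tx":0,"ty":0.4365,"tz":-0.6314,"ax":-0.0685,"ay":0,"az":0},{"fingers":1,"tx":0,"ty":0.4365,"tz":-0.6314,"ax":-0.0685,"ay":0,"az":0},{"fingers":1,"tx":0,"ty":0.4365,"tz":-0.6314,"ax":-0.0685,"ay":0,"az":0},{"fingers":1,"tx":0,"ty":0.4365,"tz":-0.6314,"ax":-0.0685,"ay":0,"az":0},{"fingers":1,"tx":0,"ty":0.4365,"tz":-0.6314,"ax":-0.0685,"ay":0,"az":0}])

```text
time_s: 1.27
tcp_pos: [0.3467, 0.4059, 0.2418]
ee_rot: [[0.0, -0.161, -0.987], [0.0, -0.987, 0.161], [-1.0, -0.0, -0.0]]
wrist_force: [0.5, 0.9, -0.2]
gripper_width: 0.705
```

```bash
cat > w.py <<'E'
from h import *
import sys
b=np.load('box.npz');R,t=b['R'],b['t']
s=r.sense();P=[*(R@[float(sys.argv[1]),float(sys.argv[2])]+t),float(sys.argv[3])]
ty=np.array(s['ee_rot'])[:,1]; want=-R[:,1]
d=np.degrees(np.arctan2(ty[0]*want[1]-ty[1]*want[0],ty[:2]@want))
print('t',s['time_s'],'tcp',s['tcp_pos'].round(4),'F',s['wrist_force'].round(2),'w',round(s['gripper_width'],3),'\nshift',shift(P),'ax',round(-d/180,4),'tool x',np.array(s['ee_rot'])[:,0].round(4))
E
python3 w.py -.044 .09 .242
```

```text
t 1.2667 tcp [0.3467 0.4059 0.2418] F [ 0.52  0.91 -0.19] w 0.705 
shift [-0.0004  0.3564 -0.3326] ax 0.0003 tool x [ 3.e-04  3.e-04 -1.e+00]
```

>>> play_rows(commands=[{"fingers":1,"tx":0,"ty":0.356,"tz":-0.333,"ax":0,"ay":0,"az":0},{"fingers":1,"tx":0,"ty":0.356,"tz":-0.333,"ax":0,"ay":0,"az":0},{"fingers":1,"tx":0,"ty":0.356,"tz":-0.333,"ax":0,"ay":0,"az":0},{"fingers":1,"tx":0,"ty":0.356,"tz":-0.333,"ax":0,"ay":0,"az":0},{"fingers":1,"tx":0,"ty":0.356,"tz":-0.333,"ax":0,"ay":0,"az":0}])

```text
time_s: 1.68
tcp_pos: [0.4627, 0.2326, 0.242]
ee_rot: [[0.001, -0.161, -0.987], [0.001, -0.987, 0.161], [-1.0, -0.001, -0.001]]
wrist_force: [0.9, 0.5, 0.3]
gripper_width: 0.327
```

```bash
python3 w.py -.044 .06 .242
```

```text
t 1.6833 tcp [0.4627 0.2326 0.242 ] F [0.92 0.52 0.3 ] w 0.327 
shift [-0.      0.1932 -0.1429] ax 0.0001 tool x [ 8.e-04  7.e-04 -1.e+00]
```

>>> play_rows(commands=[{"fingers":1,"tx":0,"ty":0.193,"tz":-0.143,"ax":0,"ay":0,"az":0},{"fingers":1,"tx":0,"ty":0.193,"tz":-0.143,"ax":0,"ay":0,"az":0},{"fingers":1,"tx":0,"ty":0.193,"tz":-0.143,"ax":0,"ay":0,"az":0},{"fingers":1,"tx":0,"ty":0.193,"tz":-0.143,"ax":0,"ay":0,"az":0},{"fingers":1,"tx":0,"ty":0.193,"tz":-0.143,"ax":0,"ay":0,"az":0}])

```text
time_s: 2.1
tcp_pos: [0.5458, 0.0702, 0.2416]
ee_rot: [[0.0, -0.166, -0.986], [-0.001, -0.986, 0.166], [-1.0, 0.001, -0.001]]
wrist_force: [0.3, 0.5, -0.1]
gripper_width: 0.018
```

```bash
python3 w.py -.027 .09 .1; python3 - <<'E'
from h import *
s=r.sense();p=viewer.capture('wrist')
T=np.eye(4);T[:3,:3]=s['ee_rot'];T[:3,3]=s['tcp_pos'];T=np.linalg.inv(T@np.array(p['mount']))
p['R'],p['t']=T[:3,:3],T[:3,3]
b=np.load('box.npz');R,t=b['R'],b['t']
X=[[*(R@[-.044,y]+t),.057] for y in (.09,.03,-.03,-.09)]
im=p['image'][:,:,::-1].copy()
for d in spotter.find_in('key_a',p)[:5]: print(round(d['score'],2),d['uv'], R.T@(at(p,d['uv'],.057)[:2]-t))
for x in X:
    for o in ([-.026,-.015],[-.026,.015],[.026,.015],[.026,-.015]):
        u=proj(p,np.array(x)+[*(R@o),0])[0]
        if abs(u).max()<2000: cv2.circle(im,tuple(int(v) for v in u),3,(0,0,255),1)
cv2.imwrite('pics/w1.png',im)
E
```

```text
t 2.1 tcp [0.5458 0.0702 0.2416] F [ 0.26  0.54 -0.08] w 0.018 
shift [ 0.1888 -0.0429 -0.0208] ax -0.0013 tool x [ 4.e-04 -8.e-04 -1.e+00]
0.97 [470.4, 223.4] [-0.04151377 -0.09104236]
0.96 [348.9, 220.8] [-0.03866793  0.0265665 ]
0.87 [408.1, 225.1] [-0.0430724  -0.03050664]
0.71 [283.3, 223.2] [-0.04076966  0.08926818]
```

View pics/w1.png

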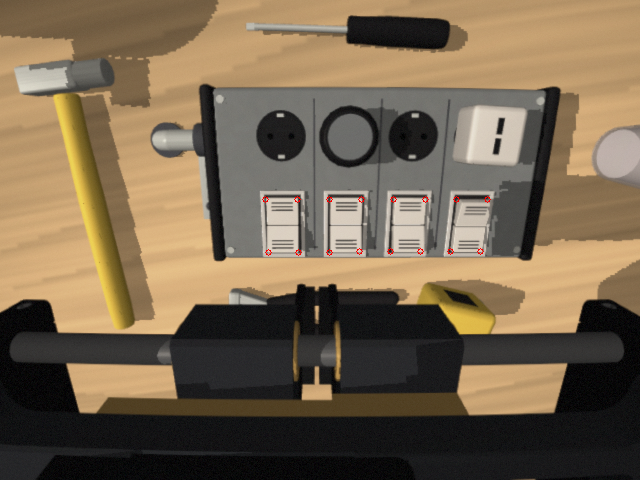

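The wrist view matches the model: the key corners overlay within about 1–2 mm, and the rightmost key (470,223) clearly has its far half up. Now I'll approach key 1.

>>> play_rows(commands=[{"fingers":1,"tx":0.05,"ty":-0.043,"tz":-0.021,"ax":-0.001,"ay":0,"az":0},{"fingers":1,"tx":0.1,"ty":-0.043,"tz":-0.021,"ax":-0.001,"ay":0,"az":0},{"fingers":1,"tx":0.15,"ty":-0.043,"tz":-0.021,"ax":-0.001,"ay":0,"az":0},{"fingers":1,"tx":0.189,"ty":-0.043,"tz":-0.021,"ax":-0.001,"ay":0,"az":0},{"fingers":1,"tx":0.189,"ty":-0.043,"tz":-0.021,"ax":-0.001,"ay":0,"az":0}])

```text
time_s: 2.62
tcp_pos: [0.5602, 0.1029, 0.0933]
ee_rot: [[-0.013, -0.159, -0.987], [-0.005, -0.987, 0.159], [-1.0, 0.007, 0.013]]
wrist_force: [-0.5, -1.9, -0.9]
gripper_width: 0.004
```

```bash
python3 w.py -.027 .09 .079
```

```text
t 2.6167 tcp [0.5602 0.1029 0.0933] F [-0.5  -1.92 -0.86] w 0.004 
shift [ 0.0189  0.0035 -0.0095] ax 0.001 tool x [-0.0134 -0.0047 -0.9999]
```

>>> play_rows(commands=[{"fingers":1,"tx":0,"ty":0,"tz":0,"ax":0,"ay":0,"az":0},{"fingers":1,"tx":0,"ty":0,"tz":0,"ax":0,"ay":0,"az":0},{"fingers":1,"tx":0,"ty":0,"tz":0,"ax":0,"ay":0,"az":0},{"fingers":1,"tx":0,"ty":0,"tz":0,"ax":0,"ay":0,"az":0}])

```text
time_s: 2.95
tcp_pos: [0.5664, 0.1042, 0.1025]
ee_rot: [[0.005, -0.158, -0.987], [0.002, -0.987, 0.158], [-1.0, -0.003, -0.004]]
wrist_force: [-0.2, 0.1, -0.2]
gripper_width: 0.006
```

```bash
python3 w.py -.027 .09 .079
```

```text
t 2.95 tcp [0.5664 0.1042 0.1025] F [-0.22  0.05 -0.21] w 0.006 
shift [ 0.0313  0.0067 -0.0012] ax 0.0011 tool x [ 0.0047  0.002  -1.    ]
```

>>> play_rows(commands=[{"fingers":1,"tx":0.007,"ty":0.004,"tz":0,"ax":0,"ay":0,"az":0},{"fingers":1,"tx":0.013,"ty":0.004,"tz":0,"ax":0,"ay":0,"az":0},{"fingers":1,"tx":0.019,"ty":0.004,"tz":0,"ax":0,"ay":0,"az":0},{"fingers":1,"tx":0.024,"ty":0.004,"tz":0,"ax":0,"ay":0,"az":0},{"fingers":1,"tx":0.024,"ty":0.004,"tz":0,"ax":0,"ay":0,"az":0}])

```text
time_s: 3.37
tcp_pos: [0.5639, 0.1001, 0.0806]
ee_rot: [[-0.002, -0.159, -0.987], [-0.001, -0.987, 0.159], [-1.0, 0.001, 0.002]]
wrist_force: [-0.7, 0.2, 0.2]
gripper_width: 0.003
```

>>> play_rows(commands=[{"fingers":1,"tx":0,"ty":0,"tz":0,"ax":0,"ay":0,"az":0},{"fingers":1,"tx":0,"ty":0,"tz":0,"ax":0,"ay":0,"az":0}])

```text
time_s: 3.53
tcp_pos: [0.5647, 0.1005, 0.0817]
ee_rot: [[-0.0, -0.159, -0.987], [-0.0, -0.987, 0.159], [-1.0, 0.0, -0.0]]
wrist_force: [0.1, 0.1, 0.5]
gripper_width: 0.007
```

```bash
python3 w.py -.027 .09 .079
```

```text
t 3.5333 tcp [0.5647 0.1005 0.0817] F [0.06 0.07 0.51] w 0.007 
shift [ 0.0036  0.0014 -0.0028] ax 0.001 tool x [-0.e+00 -1.e-04 -1.e+00]
```

>>> play_rows(commands=[{"fingers":1,"tx":0.002,"ty":0.001,"tz":-0.002,"ax":0,"ay":0,"az":0},{"fingers":1,"tx":0.004,"ty":0.001,"tz":-0.002,"ax":0,"ay":0,"az":0},{"fingers":1,"tx":0.004,"ty":0.001,"tz":-0.002,"ax":0,"ay":0,"az":0}])

```text
time_s: 3.78
tcp_pos: [0.5665, 0.0996, 0.0794]
ee_rot: [[0.001, -0.158, -0.987], [0.0, -0.987, 0.158], [-1.0, -0.0, -0.001]]
wrist_force: [-0.0, -0.6, 2.9]
gripper_width: 0.0
```

>>> play_rows(commands=[{"fingers":1,"tx":0.001,"ty":0,"tz":0,"ax":0,"ay":0,"az":0},{"fingers":1,"tx":0.001,"ty":0,"tz":0,"ax":0,"ay":0,"az":0}])

```text
time_s: 3.95
tcp_pos: [0.5665, 0.0996, 0.0793]
ee_rot: [[0.001, -0.158, -0.987], [0.0, -0.987, 0.158], [-1.0, -0.0, -0.001]]
wrist_force: [-2.0, 0.0, 5.5]
gripper_width: 0.007
```

>>> play_rows(commands=[{"fingers":1,"tx":0.001,"ty":0,"tz":0,"ax":0,"ay":0,"az":0},{"fingers":1,"tx":0.001,"ty":0,"tz":0,"ax":0,"ay":0,"az":0}])

```text
time_s: 4.12
tcp_pos: [0.5665, 0.0996, 0.0792]
ee_rot: [[0.002, -0.158, -0.987], [-0.0, -0.987, 0.158], [-1.0, -0.0, -0.002]]
wrist_force: [-3.1, 0.2, 10.1]
gripper_width: 0.005
```

>>> play_rows(commands=[{"fingers":1,"tx":-0.028,"ty":0,"tz":0,"ax":0,"ay":0,"az":0},{"fingers":1,"tx":-0.028,"ty":0.027,"tz":0,"ax":0,"ay":0,"az":0},{"fingers":1,"tx":-0.028,"ty":0.054,"tz":0,"ax":0,"ay":0,"az":0},{"fingers":1,"tx":-0.028,"ty":0.08,"tz":0,"ax":0,"ay":0,"az":0},{"fingers":1,"tx":-0.028,"ty":0.08,"tz":0,"ax":0,"ay":0,"az":0}])

```text
time_s: 4.53
tcp_pos: [0.5551, 0.0379, 0.098]
ee_rot: [[-0.002, -0.162, -0.987], [-0.0, -0.987, 0.162], [-1.0, 0.001, 0.002]]
wrist_force: [0.5, 0.5, 0.2]
gripper_width: 0.008
```

>>> play_rows(commands=[{"fingers":1,"tx":0,"ty":0,"tz":0,"ax":0,"ay":0,"az":0},{"fingers":1,"tx":0,"ty":0,"tz":0,"ax":0,"ay":0,"az":0},{"fingers":1,"tx":0.008,"ty":0,"tz":0,"ax":0,"ay":0,"az":0},{"fingers":1,"tx":0.016,"ty":0,"tz":0,"ax":0,"ay":0,"az":0},{"fingers":1,"tx":0.022,"ty":0,"tz":0,"ax":0,"ay":0,"az":0}])

```text
time_s: 4.95
tcp_pos: [0.5561, 0.0408, 0.0807]
ee_rot: [[-0.001, -0.158, -0.987], [-0.0, -0.987, 0.158], [-1.0, 0.0, 0.001]]
wrist_force: [-0.5, -0.3, -0.1]
gripper_width: 0.003
```

```bash
python3 w.py -.027 .03 .079
```

```text
t 4.95 tcp [0.5561 0.0408 0.0807] F [-0.45 -0.26 -0.08] w 0.003 
shift [ 0.0023  0.001  -0.0013] ax 0.0012 tool x [-1.1e-03 -2.0e-04 -1.0e+00]
```

>>> play_rows(commands=[{"fingers":1,"tx":0.003,"ty":0.001,"tz":-0.001,"ax":0,"ay":0,"az":0},{"fingers":1,"tx":0.004,"ty":0.001,"tz":-0.001,"ax":0,"ay":0,"az":0},{"fingers":1,"tx":0.004,"ty":0.001,"tz":-0.001,"ax":0,"ay":0,"az":0}])

```text
time_s: 5.2
tcp_pos: [0.5563, 0.0403, 0.0793]
ee_rot: [[-0.002, -0.158, -0.987], [0.0, -0.987, 0.158], [-1.0, 0.0, 0.002]]
wrist_force: [-3.8, 3.4, 7.5]
gripper_width: 0.01
```

>>> play_rows(commands=[{"fingers":1,"tx":0.001,"ty":0,"tz":0,"ax":0,"ay":0,"az":0},{"fingers":1,"tx":0.001,"ty":0,"tz":0,"ax":0,"ay":0,"az":0}])

```text
time_s: 5.37
tcp_pos: [0.5563, 0.0403, 0.0792]
ee_rot: [[-0.002, -0.158, -0.987], [0.0, -0.987, 0.158], [-1.0, 0.0, 0.002]]
wrist_force: [-5.8, 3.4, 10.8]
gripper_width: 0.004
```

>>> play_rows(commands=[{"fingers":1,"tx":-0.028,"ty":0,"tz":0,"ax":0,"ay":0,"az":0},{"fingers":1,"tx":-0.028,"ty":0.027,"tz":0,"ax":0,"ay":0,"az":0},{"fingers":1,"tx":-0.028,"ty":0.054,"tz":0,"ax":0,"ay":0,"az":0},{"fingers":1,"tx":-0.028,"ty":0.08,"tz":0,"ax":0,"ay":0,"az":0},{"fingers":1,"tx":-0.028,"ty":0.08,"tz":0,"ax":0,"ay":0,"az":0}])

```text
time_s: 5.78
tcp_pos: [0.5464, -0.0219, 0.0985]
ee_rot: [[-0.002, -0.161, -0.987], [-0.0, -0.987, 0.161], [-1.0, 0.001, 0.002]]
wrist_force: [-1.0, 0.1, -0.4]
gripper_width: 0.003
```

>>> play_rows(commands=[{"fingers":1,"tx":0,"ty":0,"tz":0,"ax":0,"ay":0,"az":0},{"fingers":1,"tx":0,"ty":0,"tz":0,"ax":0,"ay":0,"az":0},{"fingers":1,"tx":0.008,"ty":0,"tz":0,"ax":0,"ay":0,"az":0},{"fingers":1,"tx":0.016,"ty":0,"tz":0,"ax":0,"ay":0,"az":0},{"fingers":1,"tx":0.022,"ty":0,"tz":0,"ax":0,"ay":0,"az":0}])

```text
time_s: 6.2
tcp_pos: [0.5472, -0.0192, 0.0815]
ee_rot: [[-0.001, -0.158, -0.987], [-0.0, -0.987, 0.158], [-1.0, 0.0, 0.001]]
wrist_force: [0.1, -0.3, 0.4]
gripper_width: 0.006
```

```bash
python3 w.py -.027 -.03 .079
```

```text
t 6.2 tcp [ 0.5472 -0.0192  0.0815] F [ 0.11 -0.3   0.4 ] w 0.006 
shift [ 0.0033  0.0001 -0.    ] ax 0.0012 tool x [-1.1e-03 -1.0e-04 -1.0e+00]
```

>>> play_rows(commands=[{"fingers":1,"tx":0.003,"ty":0,"tz":0,"ax":0,"ay":0,"az":0},{"fingers":1,"tx":0.004,"ty":0,"tz":0,"ax":0,"ay":0,"az":0},{"fingers":1,"tx":0.005,"ty":0,"tz":0,"ax":0,"ay":0,"az":0},{"fingers":1,"tx":0.005,"ty":0,"tz":0,"ax":0,"ay":0,"az":0}])

```text
time_s: 6.53
tcp_pos: [0.5469, -0.0195, 0.0793]
ee_rot: [[-0.002, -0.158, -0.987], [-0.0, -0.987, 0.158], [-1.0, 0.001, 0.002]]
wrist_force: [-2.7, 2.0, 6.6]
gripper_width: -0.0
```

>>> play_rows(commands=[{"fingers":1,"tx":-0.03,"ty":0,"tz":0,"ax":0,"ay":0,"az":0},{"fingers":1,"tx":-0.03,"ty":0.027,"tz":0.016,"ax":0,"ay":0,"az":0},{"fingers":1,"tx":-0.03,"ty":0.054,"tz":0.032,"ax":0,"ay":0,"az":0},{"fingers":1,"tx":-0.03,"ty":0.08,"tz":0.047,"ax":0,"ay":0,"az":0},{"fingers":1,"tx":-0.03,"ty":0.08,"tz":0.047,"ax":0,"ay":0,"az":0}])

```text
time_s: 6.95
tcp_pos: [0.4999, -0.0752, 0.1008]
ee_rot: [[-0.003, -0.161, -0.987], [0.0, -0.987, 0.161], [-1.0, 0.0, 0.003]]
wrist_force: [0.1, 1.0, 0.3]
gripper_width: 0.004
```

>>> play_rows(commands=[{"fingers":1,"tx":0,"ty":0,"tz":0,"ax":0,"ay":0,"az":0},{"fingers":1,"tx":0,"ty":0,"tz":0,"ax":0,"ay":0,"az":0},{"fingers":1,"tx":0.008,"ty":0,"tz":0,"ax":0,"ay":0,"az":0},{"fingers":1,"tx":0.016,"ty":0,"tz":0,"ax":0,"ay":0,"az":0},{"fingers":1,"tx":0.024,"ty":0,"tz":0,"ax":0,"ay":0,"az":0}])

```text
time_s: 7.37
tcp_pos: [0.5034, -0.073, 0.0824]
ee_rot: [[-0.0, -0.158, -0.987], [0.0, -0.987, 0.158], [-1.0, 0.0, 0.0]]
wrist_force: [-1.1, -0.3, -0.7]
gripper_width: 0.003
```

```bash
python3 w.py -.062 -.09 .079
```

```text
t 7.3667 tcp [ 0.5034 -0.073   0.0824] F [-1.09 -0.28 -0.7 ] w 0.003 
shift [ 0.0045 -0.0001  0.0006] ax 0.0012 tool x [-4.e-04  0.e+00 -1.e+00]
```

>>> play_rows(commands=[{"fingers":1,"tx":0.003,"ty":0,"tz":0,"ax":0,"ay":0,"az":0},{"fingers":1,"tx":0.005,"ty":0,"tz":0,"ax":0,"ay":0,"az":0},{"fingers":1,"tx":0.006,"ty":0,"tz":0,"ax":0,"ay":0,"az":0},{"fingers":1,"tx":0.006,"ty":0,"tz":0,"ax":0,"ay":0,"az":0}])

```text
time_s: 7.7
tcp_pos: [0.5026, -0.0732, 0.0793]
ee_rot: [[-0.002, -0.158, -0.987], [-0.0, -0.987, 0.158], [-1.0, 0.001, 0.002]]
wrist_force: [-3.4, 2.1, 7.4]
gripper_width: 0.006
```

>>> play_rows(commands=[{"fingers":1,"tx":-0.03,"ty":0,"tz":0,"ax":0,"ay":0,"az":0},{"fingers":1,"tx":-0.03,"ty":0,"tz":-0.026,"ax":0,"ay":0,"az":0},{"fingers":1,"tx":-0.03,"ty":0,"tz":-0.052,"ax":0,"ay":0,"az":0},{"fingers":1,"tx":-0.03,"ty":0,"tz":-0.052,"ax":0,"ay":0,"az":0},{"fingers":1,"tx":-0.03,"ty":0,"tz":-0.052,"ax":0,"ay":0,"az":0}])

```text
time_s: 8.12
tcp_pos: [0.5421, -0.0796, 0.1008]
ee_rot: [[-0.0, -0.159, -0.987], [0.0, -0.987, 0.159], [-1.0, -0.0, 0.0]]
wrist_force: [-0.6, -0.1, 0.3]
gripper_width: 0.004
```

```bash
python3 w.py -.023 -.09 .079
```

```text
t 8.1167 tcp [ 0.5421 -0.0796  0.1008] F [-0.57 -0.11  0.3 ] w 0.004 
shift [ 0.029  -0.0004  0.0009] ax 0.0009 tool x [-5.e-04  1.e-04 -1.e+00]
```

>>> play_rows(commands=[{"fingers":1,"tx":0.008,"ty":0,"tz":0,"ax":0,"ay":0,"az":0},{"fingers":1,"tx":0.015,"ty":0,"tz":0,"ax":0,"ay":0,"az":0},{"fingers":1,"tx":0.021,"ty":0,"tz":0,"ax":0,"ay":0,"az":0},{"fingers":1,"tx":0.027,"ty":0,"tz":0,"ax":0,"ay":0,"az":0},{"fingers":1,"tx":0.03,"ty":0,"tz":0,"ax":0,"ay":0,"az":0}])

```text
time_s: 8.53
tcp_pos: [0.5415, -0.0796, 0.079]
ee_rot: [[-0.001, -0.158, -0.987], [-0.001, -0.987, 0.158], [-1.0, 0.001, 0.001]]
wrist_force: [-4.2, 3.2, 16.6]
gripper_width: 0.001
```

>>> play_rows(commands=[{"fingers":1,"tx":0.001,"ty":0,"tz":0,"ax":0,"ay":0,"az":0},{"fingers":1,"tx":0.001,"ty":0,"tz":0,"ax":0,"ay":0,"az":0},{"fingers":1,"tx":0.001,"ty":0,"tz":0,"ax":0,"ay":0,"az":0}])

```text
time_s: 8.78
tcp_pos: [0.5415, -0.0796, 0.0792]
ee_rot: [[-0.0, -0.158, -0.987], [-0.0, -0.987, 0.158], [-1.0, 0.0, 0.0]]
wrist_force: [-2.7, 1.2, 9.5]
gripper_width: 0.007
```

Bottomed at the level height, so the key has tipped over. I'll lift straight up and look.

>>> play_rows(commands=[{"fingers":1,"tx":-0.05,"ty":0,"tz":0,"ax":0,"ay":0,"az":0},{"fingers":1,"tx":-0.1,"ty":0,"tz":0,"ax":0,"ay":0,"az":0},{"fingers":1,"tx":-0.15,"ty":0,"tz":0,"ax":0,"ay":0,"az":0},{"fingers":1,"tx":-0.2,"ty":0,"tz":0,"ax":0,"ay":0,"az":0},{"fingers":1,"tx":-0.22,"ty":0,"tz":0,"ax":0,"ay":0,"az":0}])

```text
time_s: 9.2
tcp_pos: [0.5433, -0.0797, 0.2483]
ee_rot: [[0.008, -0.158, -0.987], [-0.0, -0.987, 0.158], [-1.0, -0.001, -0.008]]
wrist_force: [0.7, 0.8, 0.3]
gripper_width: 0.004
```

>>> play_rows(commands=[{"fingers":1,"tx":0,"ty":0,"tz":0,"ax":0,"ay":0,"az":0},{"fingers":1,"tx":0,"ty":0,"tz":0,"ax":0,"ay":0,"az":0},{"fingers":1,"tx":0,"ty":0,"tz":0,"ax":0,"ay":0,"az":0},{"fingers":1,"tx":0,"ty":0,"tz":0,"ax":0,"ay":0,"az":0}])

```text
time_s: 9.53
tcp_pos: [0.5405, -0.0796, 0.2409]
ee_rot: [[-0.004, -0.159, -0.987], [-0.0, -0.987, 0.159], [-1.0, 0.001, 0.004]]
wrist_force: [0.1, 0.2, -0.5]
gripper_width: 0.006
```

```bash
python3 - <<'E'
from h import *
s=r.sense();p=viewer.capture('wrist');q=viewer.capture('scene')
print(s['tcp_pos'],s['wrist_force'].round(2))
for n,z in [('charger',.09),('adaptor',.088),('tape',.064),('nippers',.01)]:
    for d in spotter.find_in(n,q)[:1]: print(n,round(d['score'],2),np.round(d['uv']),at(q,d['uv'],z).round(3))
a=cv2.resize(q['image'][180:300,200:400],(500,300)); b=cv2.resize(p['image'],(500,375))
cv2.imwrite('pics/end.png',np.vstack([b[:290],a])[:,:,::-1])
E
```

```text
[ 0.54053553 -0.07960164  0.24088911] [ 0.14  0.19 -0.46]
charger 0.93 [243. 236.] [ 0.623 -0.076  0.09 ]
adaptor 0.78 [292. 252.] [0.631 0.036 0.088]
nippers 0.61 [352. 232.] [0.435 0.097 0.01 ]
```

View pics/end.png

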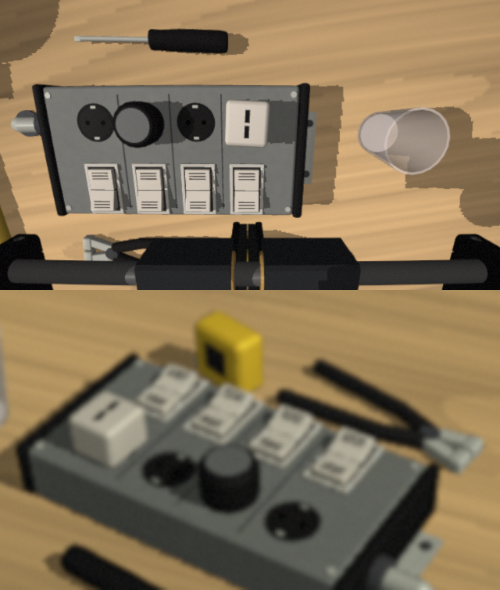

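All four keys now look alike, with the near halves up, and the plugs and other objects haven't moved. Handing in.

```bash
python3 -c "
from h import *
print(job.finish_job())"
```

```text
the job is handed in; nothing more can be done
None
```

I tapped all four keys from left to right, then released the latched one (the rightmost) by pressing its raised far half. The job is handed in at about 9.6 s on the robot's clock; the hand-in reports no verdict.

- **Taps:** each tap was on the half already down, so it could not switch a key. The wrist read about 10, 11, 7 and 7 N upward, always at the expected 60 mm height. That is above the 3.5–6 N that can start a raised half, but no raised half was pressed.
- **Release:** the press on the rightmost key peaked at about 17 N in the readings and bottomed at the 60 mm level.
- **Last pictures:** all four keys looked alike, with the near halves up. The charger, adaptor and nippers were found within about 4 mm of where they started. The tape measure was not detected in the last picture, but it is visible there in its place. The hammer, driver and tumbler were not measured; the driver and tumbler looked in place, and the hammer was mostly out of view.
- **Arm:** it ended about 0.18 m above the box, clear of everything.

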